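# Click the pump onto its plate, then run the plate out to the gauge

### The job

Put the clear-domed pump down on the bare outer end of the aluminium fixture plate and slide it along the plate's rail, up to the yellow stop, so that the spring latch has it. Then slide the plate straight out over the open edge of its blue bed until its red outer edge is level with the gauge's red pointer, keep it flat on the bed, and finish still holding it there, because it would tip if you let go. Leave the green spare pump and everything else where it is.

Things in the scene. Friction and masses are not known exactly. Their poses are not given: they have to be found in the camera images.
- stand: Blue fixed slide bed, 270 (x) x 140 (y) x 60 mm high; origin at the centre of its underside. The plate slides on its top (z = 60 mm) between side fences (3.5 mm play each side) and ahead of an end stop at -x (face x = -123 mm); fences and stop rise 7 mm, less than the plate's thickness. Outward = its +x, roughly to the robot's right: that end is open.
- stand_edge (a point): Middle of the bed's outer top edge (x = +135 mm, z = 60 mm in the bed's frame).
- plate: Loose aluminium fixture plate, 260 (x) x 110 (y) x 10 mm, about 0.6 kg, in the bed, its red-striped +x end outward; origin at the centre of its underside. On top, on the centre line: grip post at x = -95 mm, T rail from x = +55 to a yellow stop block (face x = -31.5 mm). Beyond x = +55 mm it is bare: room to set the pump down. Let go with over about 135 mm of overhang, it tips.
- plate_edge (a point): Middle of the plate's outer (red) top edge: x = +130 mm, y = 0, z = 10 mm in the plate's frame.
- post (a point): Point in the black square grip post, 24 x 24 mm and 45 mm tall above the plate's top, to be gripped from above on either pair of faces; this point is on its axis, 28 mm above the plate's top.
- latch (a joint): Spring latch: a brass roller in the rail's top at plate x = 0 that stands 3 mm proud. 0 m = up (free or snapped into the pump), about 0.002 m while a pump's roof passes over it, at most 0.004. Passing it takes a push of a few newtons (under 10).
- pump: Loose pump, 0.33 kg: grey base 60 (x) x 40 (y) x 23 mm, black box 56 x 40 mm up to 48 mm, clear dome 36 mm across up to 68 mm. Origin at the centre of its underside. Grip across its 40 mm width (y). A C channel runs along x underneath, open at both ends; 2.5 mm play each side on the rail; it slides on the plate's top. Goes on only from the rail's nose; same both ways round.
- rail_nose (a point): Pointed nose where the T rail begins: plate x = +55 mm, 16 mm above the plate's top (full width from x = +45 mm; the rail runs inward, along the plate's -x). Rail: dark steel, stem 9 wide and 8 mm high, on it a head 20 wide and 8 mm thick.
- home (a point): Where the pump's origin is when fully home: on the plate's top at the plate's centre (plate x = 0, y = 0, z = 10 mm); the pump's end is then within about 2 mm of the yellow stop. Pushing the pump home may first slide the plate inward, by up to 18 mm, until it meets the end stop of the bed.
- gauge: Fixed gauge beside the plate's path beyond the bed's outer edge, about 15 cm to 18 cm out, on the side away from the robot: steel base 50 x 50 x 10 mm, steel rod 10 mm across to 105 mm height, red pointer 4 mm thick at 66 mm height. Origin at table level; axes as the bed's.
- mark (a point): Tip of the gauge's red pointer, 66 mm above the table, 10 to 27 mm beside the plate's path, 155 to 179 mm out from the bed's edge. The plate's outer edge must come level with it along the plate's x. There the plate needs about 2.5 to 11 N of holding down at the post.
- spare: Green spare pump without a dome, otherwise same shape (60 mm high). It may stand in either of the two parking places. Leave it.
- bottle: White bottle, 60 mm across, 150 mm tall. Leave it.
- reagent: Amber jar, 60 mm across, 140 mm tall. Leave it.
- cup: White cup, 70 mm across, 70 mm tall. Leave it.
- driver: Screwdriver lying on the table. Leave it.
- hexkey: Steel L-shaped hex key, 120 x 35 mm, 8 mm thick, lying on the table. Leave it.
- bracket: Aluminium angle bracket, 90 x 50 mm, 56 mm high. Leave it.
Not all that is in view belongs to the job. What is shaped like the pump but orange is not meant.

How it is judged:
By the outcome, as a careful person would: the job done as asked, in the order asked, and still so for the second after the job is handed in, while the arm keeps its last pose, push and grip.
It also fails if it takes over 58 s, if anything falls off the work surface, if the arm or the gripper's body presses on something with over 40 N, if the wrist force passes 120 N, or if a joint passes its speed limit or range.

### The arm

A 7-joint arm with a two-finger parallel gripper is mounted at the origin on the work surface. World frame = base frame: x ahead of the robot, y to its left, z up, the work surface at z = 0. Lengths are in mm, angles in rad, forces in N, time in s.
With the tool pointing down it reaches from about 350 to 900 mm from the base axis. Payload 19.9 kg.
Tool frame: the origin (TCP) lies midway between the tips of the shut fingers; the grasp point (between the pads) lies 19 mm behind it (bot.tcp_to_grasp is the distance from the TCP to the grasp point, in mm); z points along the fingers, y is the direction in which the jaws open and shut (so a half turn about z gives the same grasp; the last joint's range is limited). The gripper opens to 85 mm and grips with 20 to 120 N. Pads are 22 mm wide; open, the fingers measure 114 mm over their backs; the gripper's body (76 mm by 85 mm) begins 54 mm behind the grasp point. The pads swing forward as they close: fully open they stand 13 mm farther back than shut.
Start: joints at [-1.163, 0.417, -0.01, 1.614, 0.005, 1.111, -0.053], TCP at [271.165, 563.09, 231.26] pointing down, gripper open.
Joint ranges: [-2.81, 2.81], [-0.39, 2.02], [-1.27, 1.25], [0.06, 2.57], [-1.19, 4.33], [0.19, 2], [-2.82, 2.82]. Speed limits (rad/s): [1.89, 1.89, 2.39, 2.39, 3.01, 3.01, 3.01].

### API

Orientations are given as a rotation vector (axis times angle).
In Python, from workcell import bot, imaging, job gives the robot as it stands.
- The arm moves only by the tool servo_tool, never from a script. Its argument "motion" is one flat list of numbers, 7 for each row, row after row: the shift along the tool's x, y, z in mm, then the turn, a rotation vector about the tool's x, y, z in degrees, then the gripper command: -1 is shut, 1 is fully open, values between are in proportion. In form: [dx, dy, dz, wx, wy, wz, jaw, dx, dy, dz, wx, wy, wz, jaw, ...]. A call has exactly 8 rows; each row shifts and turns the commanded pose from where the row before left it, along the tool's axes as they then stand; what a row does not reach is not made up. A row lasts 1/10 s, in which the tool goes at most 50 mm and 8.59 degrees, less where a joint would pass 70% of its speed; a pose out of reach is approached as far as the arm can. A call is refused whole if a number of a shift passes 50 or a number of a turn 8.59, either way. A call with a gripper value outside its range is refused whole. The fingers move at their own pace and stop on an object; "grip_force" is the grip in N (left out, the last holds). Time passes only in rows, so rows that do not move let the fingers close, or fill a call up. It gives the time, the measured TCP pose, the force and the opening at its end, in the units of the state.
- bot.state(): the state, without advancing time (a new reading comes with each control period).
- imaging.grab_frame(name): name is "scene" or "top" or "wrist"; returns the picture (420x560x3 uint8, blue, green, red); there is no depth.
- imaging.calibration(name): a dict with "fx", "fy", "cx", "cy" (pixels), "rvec" (rotation vector, rad) and "tvec" (3), from world to camera coordinates, as OpenCV has them; the wrist camera has in their place "T_tool_cam" (4x4, takes a point from camera to tool coordinates, whose origin is the TCP and whose axes are the flange's). Camera axes: x right, y down, z forward; pixel columns grow to the right and rows downward; lengths in mm; the calibration is good to about 2 mm. A picture is of the moment at which its call begins: read the wrist's pose just before it. calibration takes no time and is no camera call.
- job.close_job(): hands the job in, once; it reports no verdict.
The state is a dict: "clock": time; "qpos": joint angles; "qvel": joint speeds; "joint_torque": joint torques, N m; "tcp_pos": TCP position; "tcp_rot": TCP orientation; "force": force on the tool from outside, world axes, zero at the start; "wrist_torque": the same for the moment, N m; "opening": finger opening in mm.
Only numpy, scipy, OpenCV 4.12 (cv2) and the standard library are available. Lean on these libraries where they do the work, as an engineer would, in place of code of your own. Each camera call takes 0.05 s, during which the arm holds its last target. There are 200 camera calls.

## Working session

There is one attempt and no reset: what is moved stays moved. The work goes in short steps, Python scripts to look and compute and a tool call to move; the robot and the scene stay as the last step left them, time stands still between calls to the robot, and variables do not carry over. Pictures are saved under pics/ and viewed, about 8 in all and at most 12, crops included, and the job is handed in when it is done.

Besides the shell and the picture viewer there is one more tool, called after ">>>" by a JSON object that holds its "api" and its "payload", one argument or row to a line. servo_tool: Moves the arm, as the interface text tells. Its arguments: {"type":"object","properties":{"motion":{"type":"array","items":{"type":"number"}},"grip_force":{"type":"number"}},"required":["motion"]}

```bash
mkdir -p pics
cat > h.py <<'E'
import numpy as np, cv2
from scipy.spatial.transform import Rotation as R
from workcell import bot, imaging, job
def cam(n, st=None):
    c=imaging.calibration(n); K=np.array([[c["fx"],0,c["cx"]],[0,c["fy"],c["cy"]],[0,0,1]])
    if "rvec" in c:
        Rm=R.from_rotvec(np.ravel(c["rvec"])).as_matrix(); return K,Rm.T,-Rm.T@np.ravel(c["tvec"])
    T=np.array(c["T_tool_cam"]); Rt=R.from_rotvec(st["tcp_rot"]).as_matrix()
    return K,Rt@T[:3,:3],Rt@T[:3,3]+np.array(st["tcp_pos"])
def onz(C,uv,z):
    K,Rw,o=C; d=np.c_[np.atleast_2d(uv),np.ones(len(np.atleast_2d(uv)))]@np.linalg.inv(K).T@Rw.T
    return o+d*((z-o[2])/d[:,2])[:,None]
def proj(C,p):
    K,Rw,o=C; q=(np.atleast_2d(p)-o)@Rw@K.T; return q[:,:2]/q[:,2:]
E
python3 - <<'E'
from h import *
for n in("top","scene"):
    im=imaging.grab_frame(n); cv2.imwrite(f"pics/{n}0.png",im); K,Rw,o=cam(n); print(n,K[0,0],o.round(),Rw.round(2).tolist())
s=bot.state(); print(s); im=imaging.grab_frame("wrist");cv2.imwrite("pics/w0.png",im); print(imaging.calibration("wrist"))
E
```

```text
top 453.16706227947924 [ 306.  -17. 1313.] [[-0.01, -0.98, 0.21], [-1.0, 0.01, 0.0], [-0.01, -0.21, -0.98]]
scene 538.6013264114885 [1372. -552. 1112.] [[0.56, 0.6, -0.56], [0.83, -0.4, 0.39], [0.01, -0.69, -0.73]]
{'clock': 0.1, 'qpos': array([-1.16344636,  0.41792151, -0.01029735,  1.61409212,  0.00467838,
        1.11067146, -0.05303673]), 'qvel': array([ 5.55201740e-04, -9.63061484e-04, -2.00270513e-04,  5.24048405e-04,
       -2.67177916e-04, -7.93708155e-05,  7.20248008e-04]), 'joint_torque': array([ 1.84100580e-03, -8.65835738e+01,  6.81387428e-01, -4.35643315e+01,
        1.93940266e-02,  5.02954616e-03, -9.10548351e-05]), 'tcp_pos': array([271.08316266, 562.82376587, 230.72751562]), 'tcp_rot': array([-6.99176633e-01, -3.06262514e+00,  1.65636755e-03]), 'force': array([0.42644828, 0.28121133, 0.08036669]), 'wrist_torque': array([-0.03361477,  0.10040495,  0.05004213]), 'opening': 85.25653498229813}
{'fx': 290.68420725640186, 'fy': 290.68420725640186, 'cx': 279.7962915718894, 'cy': 210.03866400658097, 'T_tool_cam': array([[-1.10343736e-03, -9.65387544e-01, -2.60817316e-01,
         6.57218418e+01],
       [ 9.99999368e-01, -1.12114852e-03, -8.08759303e-05,
        -4.97580396e-01],
       [-2.14338332e-04, -2.60817240e-01,  9.65388171e-01,
        -1.41637982e+02],
       [ 0.00000000e+00,  0.00000000e+00,  0.00000000e+00,
         1.00000000e+00]])}
```

View pics/top0.png

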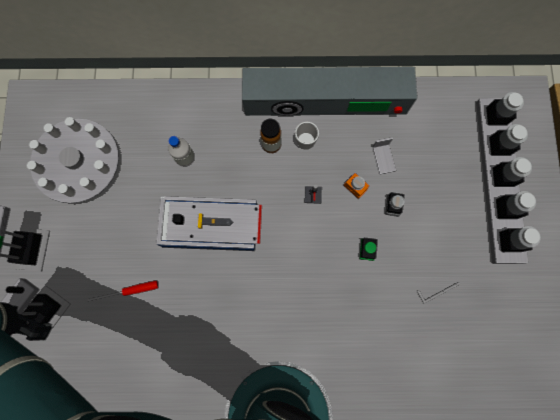

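View pics/scene0.png

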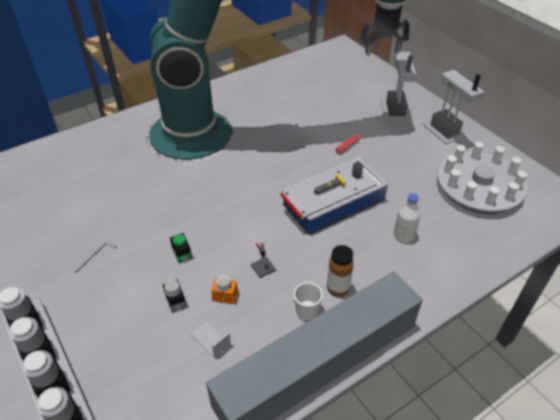

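The top view shows the plate with its red edge near (261,223), the post near (178,218), the rail and yellow stop near (200–232,221), and the gauge near (313,194). The domed pump is at (395,203), the orange decoy at (357,185) and the green spare at (369,248).

Run:
```python
from h import *
im=cv2.imread("pics/top0.png"); C=cam("top")
hsv=cv2.cvtColor(im,cv2.COLOR_BGR2HSV)
m=((hsv[...,0]<8)|(hsv[...,0]>172))&(hsv[...,1]>120)&(hsv[...,2]>80)
n,l,st,ce=cv2.connectedComponentsWithStats(m.astype(np.uint8))
for i in range(1,n):
    if st[i,4]>5:
        ys,xs=np.where(l==i); print("red",st[i],ce[i].round(1))
        if 255<ce[i][0]<268:
            pts=np.c_[xs,ys]; w=onz(C,pts,70); v=cv2.fitLine(w[:,:2].astype(np.float32),2,0,.01,.01).ravel(); print("edge line",v,w.mean(0))
b=((hsv[...,0]>100)&(hsv[...,0]<130)&(hsv[...,1]>100))
ys,xs=np.where(b[185:260,150:275]); print(xs.min()+150,xs.max()+150)
y=(abs(hsv[...,0].astype(int)-25)<6)&(hsv[...,1]>150); ys,xs=np.where(y[205:240,190:215]); print("yel",onz(C,[xs.mean()+190,ys.mean()+205],80))
for nm,uv,z in(("post",(178,217.5),110),("pumpdome",(396,201),65),("pumpbase",(395,205),45),("green",(370,247),58),("nose",(232,222),86),("gauge",(313,194),66)): print(nm,onz(C,uv,z).round())
a=cv2.resize(im[170:270,150:270],None,fx=6,fy=6,interpolation=cv2.INTER_CUBIC); b2=cv2.resize(im[175:225,300:415],None,fx=6,fy=6,interpolation=cv2.INTER_CUBIC)
cv2.imwrite("pics/c.png",np.vstack([a[:,:690][60:520],b2[:, :690]][:2])[:600])
```

```text
red [395 106   7   5  31] [398.  108.3]
red [313 193   3   8  21] [314.  196.3]
red [257 205   5  39  96] [259.  223.9]
edge line [ 9.9882120e-01 -4.8540916e-02  5.1791449e+02  5.1400108e+01] [517.91449157  51.40010954  70.        ]
red [122 281  36  15 296] [139.5 287.9]
160 253
yel [[526.21676313 207.88070171  80.        ]]
post [[530. 268. 110.]]
pumpdome [[ 582. -334.   65.]]
pumpbase [[ 574. -336.   45.]]
green [[ 453. -256.   58.]]
nose [[521. 125.  86.]]
gauge [[ 603. -101.   66.]]
```

```bash
cat >> h.py <<'E'
def plan(pos,yaw,n,tilt0=True,start=None):
    """rows from measured pose to pos with tool y at world yaw (deg), tool down"""
    s=bot.state(); p,r=(np.array(s["tcp_pos"]),R.from_rotvec(s["tcp_rot"])) if start is None else start
    y=np.deg2rad(yaw); ty=np.array([np.cos(y),np.sin(y),0]); tz=np.array([0,0,-1.]); G=R.from_matrix(np.c_[np.cross(ty,tz),ty,tz])
    out=[]
    for k in range(n):
        d=r.inv().apply((np.array(pos)-p)/(n-k)); w=np.rad2deg((r.inv()*G).as_rotvec())/(n-k)
        d=d.round(1); w=w.round(2); out.append(d.tolist()+w.tolist()); p=p+r.apply(d); r=r*R.from_rotvec(np.deg2rad(w))
    for o in out: print(o)
    print("end",p.round(1)); return p,r
E
python3 - <<'E'
from h import *
plan((530,90,240),-2.8,16)
E
```

```text
[-27.4, -19.6, -0.6, -0.0, 0.0, 4.19]
[-28.8, -17.6, -0.5, -0.0, 0.0, 4.19]
[-30.0, -15.4, -0.6, -0.0, 0.0, 4.19]
[-31.0, -13.2, -0.5, -0.0, 0.0, 4.19]
[-31.9, -10.9, -0.6, -0.0, 0.0, 4.19]
[-32.6, -8.5, -0.5, -0.0, 0.0, 4.19]
[-33.1, -6.1, -0.6, -0.0, 0.0, 4.19]
[-33.5, -3.7, -0.5, -0.0, 0.01, 4.2]
[-33.7, -1.2, -0.6, -0.0, 0.0, 4.19]
[-33.7, 1.3, -0.6, -0.0, 0.01, 4.2]
[-33.5, 3.7, -0.6, -0.01, 0.01, 4.19]
[-33.1, 6.2, -0.5, -0.0, 0.0, 4.2]
[-32.6, 8.6, -0.6, -0.01, 0.01, 4.19]
[-31.8, 10.9, -0.6, -0.0, 0.0, 4.2]
[-31.0, 13.2, -0.5, -0.01, 0.01, 4.19]
[-29.9, 15.4, -0.6, -0.0, -0.0, 4.2]
end [530.  90. 240.]
```

>>> {"api": "servo_tool", "payload": {
  "motion": [-27, -20, 0, 0, 0, 4.2, 1, -29, -18, 0, 0, 0, 4.2, 1, -30, -15, -1, 0, 0, 4.2, 1, -31, -13, -1, 0, 0, 4.2, 1, -32, -11, -1, 0, 0, 4.2, 1, -33, -9, -1, 0, 0, 4.2, 1, -33, -6, -1, 0, 0, 4.2, 1, -34, -4, -1, 0, 0, 4.2, 1]
}}

```text
clock: 0.95
tcp_pos: [400.6, 323.8, 237.3]
tcp_rot: [-1.558, -2.728, 0.0]
force: [1.3, -0.2, 0.1]
opening: 85.3
```

>>> {"api": "servo_tool", "payload": {
  "motion": [-34, -1, -1, 0, 0, 4.2, 1, -34, 1, -1, 0, 0, 4.2, 1, -34, 4, -1, 0, 0, 4.2, 1, -33, 6, 0, 0, 0, 4.2, 1, -33, 9, 0, 0, 0, 4.2, 1, -32, 11, 0, 0, 0, 4.2, 1, -31, 13, 0, 0, 0, 4.2, 1, -30, 15, 0, 0, 0, 4.2, 1]
}}

```text
clock: 1.75
tcp_pos: [530.2, 85.8, 240.3]
tcp_rot: [-2.28, -2.161, 0.0]
force: [0.4, 0.4, -0.9]
opening: 85.7
```

Run:
```python
from h import *
import json
s=bot.state(); im=imaging.grab_frame("wrist"); cv2.imwrite("pics/w1.png",im)
json.dump([list(s["tcp_pos"]),list(s["tcp_rot"])],open("w1.json","w")); print(s["clock"],s["tcp_pos"],s["tcp_rot"],s["qpos"].round(2))
cv2.imwrite("pics/w1b.png",cv2.resize(im,(800,600),interpolation=cv2.INTER_CUBIC))
print(bot.state()["tcp_pos"])
plan((578,-300,235),-3,8)
```

```text
1.75 [530.15083973  85.83233548 240.271992  ] [-2.28036345e+00 -2.16088711e+00  1.55058099e-04] [-0.59  0.27  0.45  1.84 -0.13  1.07 -0.15]
[532.03214532  80.51521135 240.46890408]
[-47.1, 8.8, 0.8, 0.01, 0.01, -0.08]
[-47.1, 8.7, 0.8, 0.01, 0.01, -0.08]
[-47.1, 8.6, 0.8, 0.01, 0.01, -0.08]
[-47.1, 8.6, 0.7, 0.01, 0.02, -0.08]
[-47.2, 8.5, 0.7, 0.01, 0.01, -0.09]
[-47.2, 8.4, 0.7, 0.01, 0.02, -0.08]
[-47.2, 8.4, 0.7, 0.0, 0.01, -0.09]
[-47.1, 8.3, 0.7, 0.01, 0.02, -0.08]
end [ 578. -300.  235.]
```

View pics/w1b.png

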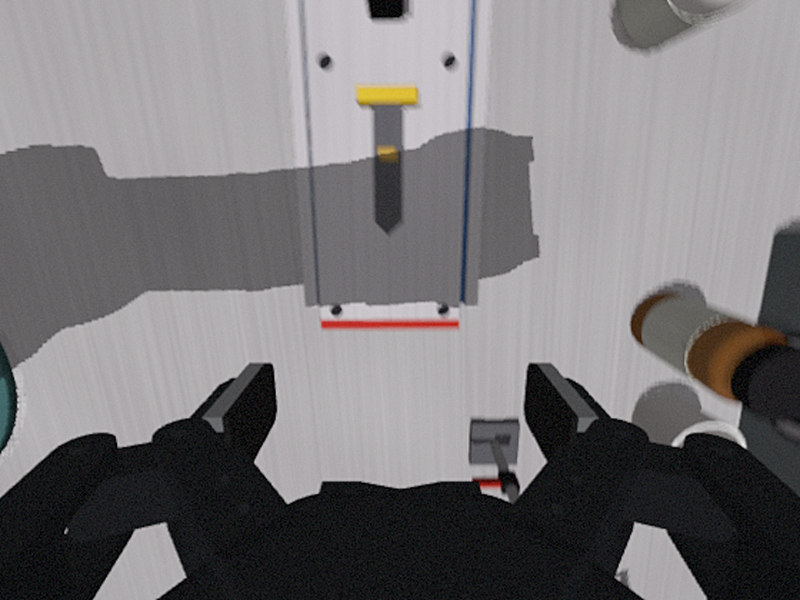

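The wrist view shows the plate axis almost vertical in the picture. The red edge runs from (321,324) to (459,324), the nose is at (388,233) and the yellow stop face is at row 104. The red pointer tip is at (473,484), beside the plate's path.

>>> {"api": "servo_tool", "payload": {
  "motion": [-47, 9, 1, 0, 0, 0, 1, -47, 9, 1, 0, 0, 0, 1, -47, 9, 1, 0, 0, 0, 1, -47, 9, 1, 0, 0, 0, 1, -47, 8, 1, 0, 0, 0, 1, -47, 8, 1, 0, 0, 0, 1, -47, 8, 0, 0, 0, 0, 1, -47, 8, 0, 0, 0, 0, 1]
}}

```text
clock: 2.6
tcp_pos: [578.5, -293.6, 234.1]
tcp_rot: [-2.276, -2.165, 0.0]
force: [0.6, 1.0, 0.3]
opening: 85.3
```

Run:
```python
from h import *
import json
p,r=json.load(open("w1.json")); C=cam("wrist",dict(tcp_pos=p,tcp_rot=r))
k=.7
for nm,uv,z in(("eL",(321,327),70),("eR",(459,327),70),("nose",(388,233),86),("stopL",(357,104),86),("stopR",(417,104),86),("bedL",(306,305),67),("bedR",(477,303),67),("tip",(473,483),66),("tipback",(505,487),66)): print(nm,onz(C,np.array(uv)*k,z).round(1))
for i in range(2): imaging.grab_frame("wrist")
s=bot.state(); im=imaging.grab_frame("wrist"); json.dump([list(s["tcp_pos"]),list(s["tcp_rot"])],open("w2.json","w")); print(s["clock"],s["tcp_pos"],s["tcp_rot"],s["qvel"].round(3))
cv2.imwrite("pics/w2.png",im);cv2.imwrite("pics/w2b.png",cv2.resize(im,(800,600),interpolation=cv2.INTER_CUBIC))
```

```text
eL [[465.6  48.4  70. ]]
eR [[574.7  42.4  70. ]]
nose [[523.7 120.8  86. ]]
stopL [[508.6 205.6  86. ]]
stopR [[547.9 203.5  86. ]]
bedL [[455.   66.2  67. ]]
bedR [[589.6  60.5  67. ]]
tip [[ 585.1 -106.9   66. ]]
tipback [[ 613.7 -112.7   66. ]]
2.7 [ 576.70080898 -298.78570562  233.93643822] [ 2.28417115  2.15491739 -0.00489579] [-0.079 -0.039 -0.048  0.055  0.011 -0.01  -0.074]
```

View pics/w2b.png

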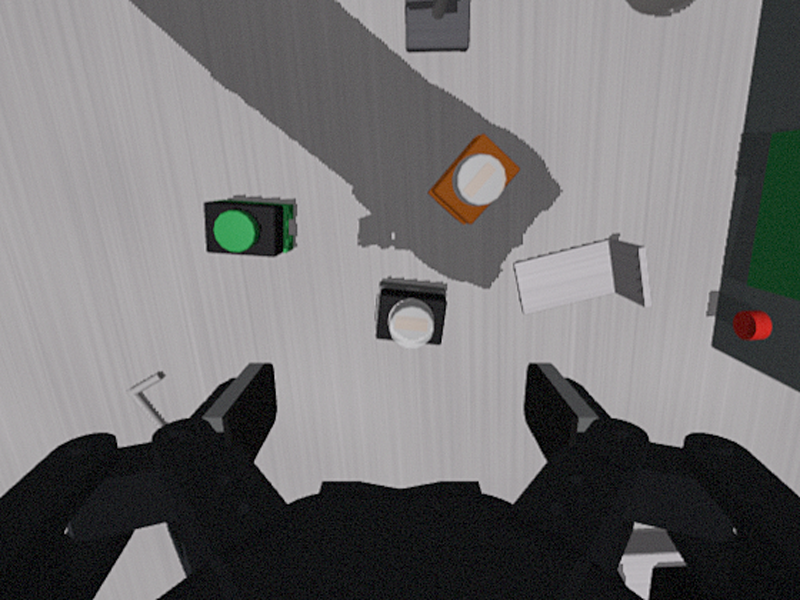

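Pump at about (411,318), with its long side along image columns, which is roughly world x. The orange and green ones are separate. The pump therefore needs a quarter turn of the tool for gripping.

Run:
```python
from h import *
import json
p,r=json.load(open("w2.json")); C=cam("wrist",dict(tcp_pos=p,tcp_rot=r))
im=cv2.imread("pics/w2.png"); g=im.max(2)
m=(g<38).astype(np.uint8); m[:, :250]=0; m[:,330:]=0; m[:180]=0; m[252:]=0
n,l,st,ce=cv2.connectedComponentsWithStats(m); i=1+st[1:,4].argmax(); print(st[i])
c=np.argwhere(l==i)[:,::-1].astype(np.float32)
h=cv2.convexHull(c); rect=cv2.minAreaRect(h); print(rect); print(onz(C,cv2.boxPoints(rect),48).round(1)); print(cv2.approxPolyDP(h,3,True).reshape(-1,2))
q=onz(C,c,48)[:,:2].astype(np.float32); print("world rect",cv2.minAreaRect(q))
print(proj(C,(578,-335,48)))
cv2.imwrite("pics/c2.png",cv2.resize(im[185:255,250:330],None,fx=8,fy=8,interpolation=cv2.INTER_CUBIC))
```

```text
[266 202  46  39 369]
((287.4715881347656, 220.04159545898438), (45.80337905883789, 34.5439453125), 7.765166282653809)
[[ 552.6 -350.9   48. ]
 [ 561.1 -309.3   48. ]
 [ 613.3 -319.8   48. ]
 [ 606.4 -362.    48. ]]
[[308. 239.]
 [300. 239.]
 [266. 212.]
 [267. 203.]
 [310. 206.]]
world rect ((583.421142578125, -336.3678283691406), (42.92948913574219, 53.59299087524414), 80.73895263671875)
[[282.96486295 220.18385486]]
```

View pics/c2.png

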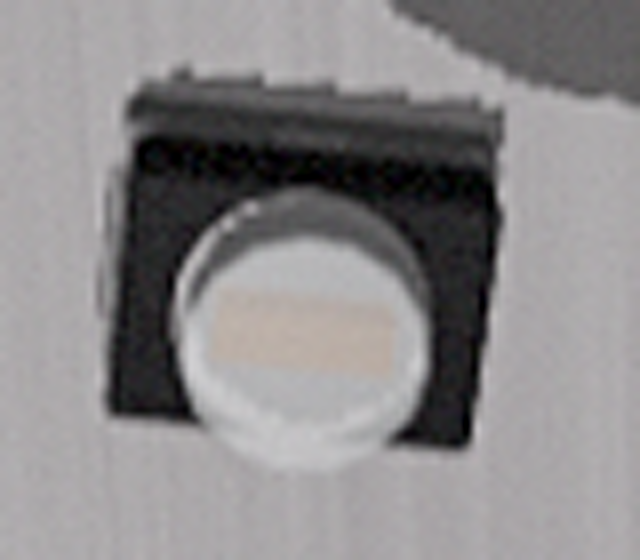

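Run:
```python
from h import *
import json
p,r=json.load(open("w2.json")); C=cam("wrist",dict(tcp_pos=p,tcp_rot=r))
q=np.array([(130,175),(497,187),(468,447),(108,412)])/8+[250,185]
w=onz(C,q,48); print(w.round(1),w.mean(0)); 
for a,b in((0,1),(3,2),(0,3),(1,2)): d=w[b]-w[a]; print(np.hypot(*d[:2]),np.rad2deg(np.arctan2(d[1],d[0])))
b=onz(C,np.array([(128,98),(503,122)])/8+[250,185],23); print("base edge",b.round(1))
dm=onz(C,np.array([[303,355]])/8+[250,185],65);print("dome",dm)
s=bot.state();print(s["tcp_pos"])
plan((579.5,-337,150),82,11)
```

```text
[[ 559.5 -317.7   48. ]
 [ 612.7 -322.6   48. ]
 [ 607.2 -362.8   48. ]
 [ 553.6 -354.    48. ]] [ 583.2471771  -339.28265751   48.        ]
53.48009757633785 -5.3191149807619365
54.308518493424195 -9.285872440538034
36.85707636766996 -99.22860672500624
40.568851088237004 -97.88277487481969
base edge [[ 558.4 -311.8   23. ]
 [ 616.4 -319.    23. ]]
dome [[ 583.05236661 -340.86198103   65.        ]]
[ 577.39057601 -295.37952098  233.72764537]
[-3.8, 0.4, 7.6, -0.01, 0.0, -7.74]
[-3.8, -0.1, 7.6, -0.01, 0.0, -7.74]
[-3.7, -0.6, 7.6, -0.01, 0.0, -7.75]
[-3.6, -1.1, 7.6, -0.01, 0.0, -7.74]
[-3.4, -1.6, 7.6, -0.01, 0.0, -7.75]
[-3.2, -2.0, 7.6, -0.01, 0.0, -7.74]
[-2.9, -2.4, 7.6, -0.01, 0.0, -7.75]
[-2.5, -2.8, 7.6, -0.01, 0.0, -7.74]
[-2.1, -3.2, 7.7, -0.01, 0.0, -7.75]
[-1.7, -3.4, 7.6, -0.02, 0.0, -7.74]
[-1.2, -3.6, 7.7, -0.01, 0.01, -7.75]
end [ 579.5 -337.   150. ]
```

>>> {"api": "servo_tool", "payload": {
  "motion": [-4, 1, 8, 0, 0, -7.7, 1, -4, 0.5, 8, 0, 0, -7.7, 1, -4, 0, 8, 0, 0, -7.7, 1, -4, -1, 8, 0, 0, -7.7, 1, -4, -1, 8, 0, 0, -7.7, 1, -4, -2, 8, 0, 0, -7.7, 1, -4, -2, 8, 0, 0, -7.7, 1, -3, -2, 8, 0, 0, -7.7, 1]
}}

```text
clock: 3.55
tcp_pos: [585.9, -322.9, 169.9]
tcp_rot: [-0.837, -3.028, -0.001]
force: [0.1, 0.7, -0.1]
opening: 85.3
```

Run:
```python
from h import *
s=bot.state();print(s["tcp_pos"],s["qpos"].round(2))
plan((584,-337.5,140),82,4)
```

```text
[ 585.8510738  -322.89152464  169.90694977] [ 0.25  0.57  0.3   1.56 -0.19  1.04  1.63]
[-1.5, -3.4, 7.5, 0.01, -0.0, -5.73]
[-1.1, -3.5, 7.5, 0.0, -0.01, -5.73]
[-0.8, -3.6, 7.5, 0.01, -0.0, -5.73]
[-0.4, -3.6, 7.4, 0.0, -0.01, -5.73]
end [ 584.  -337.5  140. ]
```

>>> {"api": "servo_tool", "payload": {
  "motion": [-1.5, -3.5, 8, 0, 0, -5.7, 1, -1, -3.5, 8, 0, 0, -5.7, 1, -1, -3.5, 8, 0, 0, -5.7, 1, -0.5, -3.5, 8, 0, 0, -5.7, 1, 0, 0, 0, 0, 0, 0, 1, 0, 0, 0, 0, 0, 0, 1, 0, 0, 0, 0, 0, 0, 1, 0, 0, 0, 0, 0, 0, 1]
}}

```text
clock: 4.35
tcp_pos: [584.1, -338.1, 138.8]
tcp_rot: [0.235, 3.132, -0.0]
force: [-0.4, -0.2, 0.1]
opening: 85.3
```

Run:
```python
from h import *
s=bot.state();print(s["tcp_pos"])
plan((584,-337.5,13),82,5)
im=imaging.grab_frame("wrist");cv2.imwrite("pics/w3.png",im)
C=cam("wrist",s); print(proj(C,[(584,-337.5,66),(584,-337.5,48)]).round())
cv2.imwrite("pics/w3b.png",im)
```

```text
[ 584.10098975 -338.13579006  138.80581597]
[0.1, 0.1, 25.2, -0.0, 0.01, -0.11]
[0.0, 0.1, 25.2, -0.0, 0.01, -0.11]
[0.0, 0.1, 25.1, -0.0, 0.0, -0.12]
[0.1, 0.2, 25.2, -0.01, 0.01, -0.11]
[0.0, 0.1, 25.1, -0.0, 0.0, -0.12]
end [ 584.  -337.5   13. ]
[[281. 220.]
 [281. 213.]]
```

View pics/w3b.png

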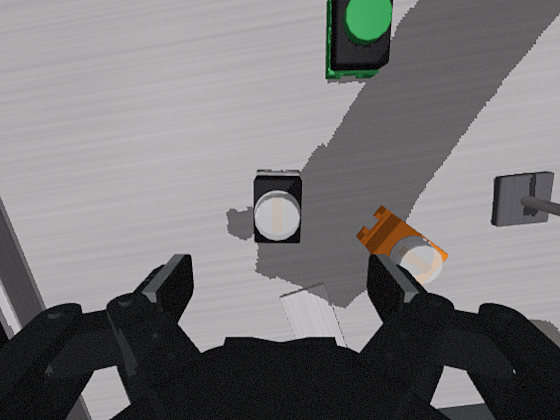

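The pump is centred at about (278,211) and aligned with the jaws. The orange decoy's corner at (358,237) is close, so I'll narrow the jaws before descending.

>>> {"api": "servo_tool", "payload": {
  "motion": [0, -1, 0, 0, 0, 0, 0.5, 0, -0.5, 20, 0, 0, 0, 0.5, 0, 0, 22, 0, 0, 0, 0.5, 0, 0, 22, 0, 0, 0, 0.5, 0, 0, 21, 0, 0, 0, 0.5, 0, 0, 20, 0, 0, 0, 0.5, 0, 0, 20, 0, 0, 0, 0.5, 0, 0, 0, 0, 0, 0, 0.5]
}}

```text
clock: 5.2
tcp_pos: [582.2, -339.2, 10.9]
tcp_rot: [-0.233, -3.129, -0.002]
force: [-0.7, 0.0, -0.0]
opening: 64.2
```

>>> {"api": "servo_tool", "payload": {
  "motion": [0, 0, 0, 0, 0, 0, -1, 0, 0, 0, 0, 0, 0, -1, 0, 0, 0, 0, 0, 0, -1, 0, 0, 0, 0, 0, 0, -1, 0, 0, 0, 0, 0, 0, -1, 0, 0, 0, 0, 0, 0, -1, 0, 0, 0, 0, 0, 0, -1, 0, 0, 0, 0, 0, 0, -1],
  "grip_force": 50
}}

```text
clock: 6.0
tcp_pos: [584.2, -340.6, 14.8]
tcp_rot: [0.233, 3.131, -0.002]
force: [-1.6, -0.1, 7.8]
opening: 39.5
```

Run:
```python
from h import *
s=bot.state();print(s["tcp_pos"],s["tcp_rot"],s["opening"])
p=s["tcp_pos"]
u=np.array([-.055,-.9985]); e=np.array([520.15,45.4])
print("setdown centre",e-u*30+0, "start", e+u*60)
r=plan((p[0],p[1],150),82,4)
t=e+u*40
plan((t[0],t[1],170),-3.15,12,start=r)
```

```text
[ 584.17896118 -340.55087443   14.78157727] [ 2.33311701e-01  3.13108432e+00 -1.52047707e-03] 39.54138753239834
setdown centre [521.8    75.355] start [516.85 -14.51]
[-0.1, -0.0, -33.8, -0.01, 0.03, -0.13]
[-0.0, -0.0, -33.8, -0.01, 0.03, -0.13]
[-0.0, -0.0, -33.8, -0.01, 0.02, -0.13]
[-0.1, -0.1, -33.8, -0.02, 0.03, -0.13]
end [ 584.2 -340.6  150. ]
[9.5, 27.8, -1.7, 0.0, -0.0, 7.1]
[12.8, 26.4, -1.7, 0.0, -0.0, 7.1]
[16.0, 24.6, -1.7, -0.0, -0.0, 7.09]
[18.9, 22.4, -1.7, -0.0, -0.0, 7.1]
[21.6, 19.9, -1.7, -0.0, -0.0, 7.09]
[23.9, 17.1, -1.6, -0.0, -0.0, 7.1]
[25.8, 14.1, -1.7, -0.0, -0.0, 7.09]
[27.3, 10.8, -1.6, -0.0, -0.0, 7.1]
[28.4, 7.3, -1.7, -0.0, -0.0, 7.09]
[29.1, 3.7, -1.6, -0.0, -0.0, 7.1]
[29.4, 0.1, -1.7, -0.0, -0.0, 7.09]
[29.2, -3.5, -1.6, -0.0, -0.0, 7.1]
end [518.    5.5 170. ]
```

>>> {"api": "servo_tool", "payload": {
  "motion": [0, 0, -15, 0, 0, 0, -1, 0, 0, -30, 0, 0, 0, -1, 0, 0, -35, 0, 0, 0, -1, 0, 0, -35, 0, 0, 0, -1, 0, 0, -30, 0, 0, 0, -1, 9.5, 28, -2, 0, 0, 7.1, -1, 13, 26, -2, 0, 0, 7.1, -1, 16, 25, -2, 0, 0, 7.1, -1]
}}

```text
clock: 6.8
tcp_pos: [567.1, -252.1, 165.6]
tcp_rot: [0.817, 3.033, 0.001]
force: [0.7, 0.1, -4.1]
opening: 39.4
```

>>> {"api": "servo_tool", "payload": {
  "motion": [19, 22, -1, 0, 0, 7.1, -1, 22, 20, -1, 0, 0, 7.1, -1, 24, 17, 0, 0, 0, 7.1, -1, 26, 14, 0, 0, 0, 7.1, -1, 27, 11, 0, 0, 0, 7.1, -1, 28, 7, 0, 0, 0, 7.1, -1, 29, 4, 0, 0, 0, 7.1, -1, 29, 0, 0, 0, 0, 7.1, -1]
}}

```text
clock: 7.6
tcp_pos: [524.8, -21.6, 167.3]
tcp_rot: [-2.161, -2.281, -0.002]
force: [0.5, 0.7, -3.2]
opening: 39.6
```

Run:
```python
from h import *
s=bot.state();print(s["tcp_pos"],s["tcp_rot"],s["opening"],s["force"])
plan((522.1,79.5,170),-3.15,4)
```

```text
[524.75008417 -21.64156832 167.29851627] [-2.16053350e+00 -2.28055743e+00 -1.54731583e-03] 39.57401530000916 [ 0.46090343  0.72569099 -3.20571988]
[25.3, 0.7, -0.7, 0.01, -0.01, 1.56]
[25.3, 0.0, -0.6, 0.01, -0.01, 1.56]
[25.3, -0.7, -0.7, 0.01, -0.01, 1.56]
[25.2, -1.3, -0.6, 0.0, -0.02, 1.57]
end [522.1  79.5 170. ]
```

>>> {"api": "servo_tool", "payload": {
  "motion": [20, 0, 0, 0, 0, 0, -1, 20, 0, 0, 0, 0, 0, -1, 20, 0, 0, 0, 0, 0, -1, 15, 0, 0, 0, 0, 0, -1, 0, 0, 0, 0, 0, 0, -1, 0, 0, 0, 0, 0, 0, -1, 0, 0, 0, 0, 0, 0, -1, 0, 0, 0, 0, 0, 0, -1]
}}

```text
clock: 8.4
tcp_pos: [520.8, 51.2, 166.6]
tcp_rot: [2.156, 2.285, 0.0]
force: [-0.5, 0.8, -4.3]
opening: 39.6
```

Run:
```python
from h import *
s=bot.state();print(s["tcp_pos"],s["tcp_rot"],s["opening"],s["force"])
plan((522.1,79.5,130),-3.15,2)
C=cam("wrist",s);im=imaging.grab_frame("wrist");cv2.imwrite("pics/w4.png",im)
u=np.array([-.055,-.9985]);e=np.array([520.15,45.4])
def P(x,z): return [*(e-u*(130-x)),z]
print("pred nose,edge,stop,post",proj(C,[P(55,86),P(130,70),P(-31.5,86),P(-95,115)]).round(1).tolist())
g=np.array(s["tcp_pos"])-[0,0,14.8]
ax=R.from_rotvec(s["tcp_rot"]).apply([1,0,0])
print("pump box inner top edge if centred",proj(C,[g+ax*28+[0,0,48],g+ax*30+[0,0,23],g+ax*30]).round(1).tolist())
```

```text
[520.79707834  51.19123727 166.55124859] [2.15593403e+00 2.28487684e+00 9.86995314e-05] 39.580847986152 [-0.45865419  0.82730216 -4.3337246 ]
[14.1, 1.5, 18.3, 0.0, 0.0, 3.24]
[14.1, 0.6, 18.2, 0.01, 0.0, 3.24]
end [522.1  79.5 130. ]
pred nose,edge,stop,post [[290.0, 126.7], [278.8, 217.7], [305.9, -9.2], [327.9, -181.3]]
pump box inner top edge if centred [[280.1, 229.9], [280.0, 208.7], [280.0, 198.0]]
```

View pics/w4.png

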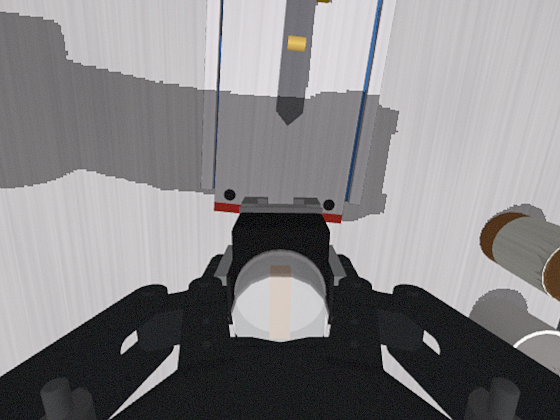

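The pump is held centred: base edges are at rows ~209/198, as predicted. The nose is at (289,124) against a predicted (290,127), so the plate model is good. Next I turn 6.5°, move in and lower.

>>> {"api": "servo_tool", "payload": {
  "motion": [9, 1, 10, 0, 0, 2.2, -1, 10, 1, 10, 0, 0, 2.2, -1, 10, 0.5, 10, 0, 0, 2.1, -1, 0, 0, 10, 0, 0, 0, -1, 0, 0, 10, 0, 0, 0, -1, 0, 0, 10, 0, 0, 0, -1, 0, 0, 5, 0, 0, 0, -1, 0, 0, 0, 0, 0, 0, -1]
}}

```text
clock: 9.25
tcp_pos: [522.4, 80.4, 100.6]
tcp_rot: [-2.281, -2.16, 0.002]
force: [-0.5, -0.2, -3.3]
opening: 39.3
```

>>> {"api": "servo_tool", "payload": {
  "motion": [0, 0, 0, 0, 0, 0, -1, 0, 0, 0, 0, 0, 0, -1, 0, 0, 3, 0, 0, 0, -1, 0, 0, 3, 0, 0, 0, -1, 0, 0, 3, 0, 0, 0, -1, 0, 0, 2, 0, 0, 0, -1, 0, 0, 0, 0, 0, 0, -1, 0, 0, 0, 0, 0, 0, -1]
}}

```text
clock: 10.05
tcp_pos: [522.7, 80.9, 90.3]
tcp_rot: [2.281, 2.16, -0.0]
force: [0.7, 0.1, -3.4]
opening: 39.3
```

Run:
```python
from h import *
s=bot.state();print(s["tcp_pos"],s["tcp_rot"],s["opening"],s["force"])
plan((522.1,80.4,84.5),-3.15,2)
```

```text
[522.74123726  80.90571254  90.27239803] [ 2.28093088e+00  2.16021628e+00 -2.64535648e-04] 39.26390190167582 [ 0.71744389  0.10064886 -3.38121762]
[-0.3, -0.3, 2.9, -0.0, 0.0, 0.02]
[-0.2, -0.3, 2.9, -0.0, 0.01, 0.02]
end [522.1  80.4  84.5]
```

>>> {"api": "servo_tool", "payload": {
  "motion": [0, -0.5, 1, 0, 0, 0, -1, 0, 0, 1, 0, 0, 0, -1, 0, 0, 1, 0, 0, 0, -1, 0, 0, 1, 0, 0, 0, -1, 0, 0, 1, 0, 0, 0, -1, 0, 0, 0.5, 0, 0, 0, -1, 0, 0, 0, 0, 0, 0, -1, 0, 0, 0, 0, 0, 0, -1]
}}

```text
clock: 10.85
tcp_pos: [522.3, 80.9, 84.8]
tcp_rot: [2.281, 2.16, -0.0]
force: [-0.2, 0.4, -3.8]
opening: 39.2
```

>>> {"api": "servo_tool", "payload": {
  "motion": [0, 0, 0.5, 0, 0, 0, -1, 0, 0, 0, 0, 0, 0, -1, 0, 0, 0.5, 0, 0, 0, -1, 0, 0, 0, 0, 0, 0, -1, 0, 0, 0.5, 0, 0, 0, -1, 0, 0, 0, 0, 0, 0, -1, 0, 0, 0, 0, 0, 0, -1, 0, 0, 0, 0, 0, 0, -1]
}}

```text
clock: 11.65
tcp_pos: [522.3, 81.0, 84.6]
tcp_rot: [-2.281, -2.16, -0.001]
force: [-12.3, -1.2, 29.4]
opening: 39.4
```

>>> {"api": "servo_tool", "payload": {
  "motion": [0, 0, -1, 0, 0, 0, -1, 0, 0, 0, 0, 0, 0, -1, 3, 0, 0, 0, 0, 0, -1, 4, 0, 0, 0, 0, 0, -1, 4, 0, 0, 0, 0, 0, -1, 4, 0, 0, 0, 0, 0, -1, 4, 0, 0, 0, 0, 0, -1, 3, 0, 0, 0, 0, 0, -1]
}}

```text
clock: 12.45
tcp_pos: [524.1, 101.4, 84.8]
tcp_rot: [2.281, 2.158, -0.0]
force: [-2.0, -13.4, 10.3]
opening: 39.5
```

>>> {"api": "servo_tool", "payload": {
  "motion": [0, 0, -0.4, 0, 0, 0, -1, 0, 0, 0, 0, 0, 0, -1, 2, 0, 0, 0, 0, 0, -1, 2, 0, 0, 0, 0, 0, -1, 2, 0, 0, 0, 0, 0, -1, 2, 0, 0, 0, 0, 0, -1, 2, 0, 0, 0, 0, 0, -1, 0, 0, 0, 0, 0, 0, -1]
}}

```text
clock: 13.25
tcp_pos: [523.9, 112.1, 84.7]
tcp_rot: [2.281, 2.159, -0.001]
force: [-3.1, -5.2, 4.0]
opening: 39.5
```

Run:
```python
from h import *
s=bot.state();print(s["tcp_pos"],s["wrist_torque"],s["force"])
C=cam("wrist",s);im=imaging.grab_frame("wrist");cv2.imwrite("pics/w5.png",im)
u=np.array([-.055,-.9985]);e=np.array([520.15,45.4])
def P(x,z): return [*(e-u*(130-x)),z]
print("pred nose,stop,edge",proj(C,[P(55,86),P(-31.5,86),P(-31.5,80),P(-95,115)]).round(1).tolist())
t=imaging.grab_frame("top")
a=cv2.resize(t[185:260,150:290],(560,300),interpolation=cv2.INTER_CUBIC); cv2.imwrite("pics/w5b.png",np.vstack([im[:300],a]))
```

```text
[523.94651067 112.1063644   84.72808575] [-1.07506027  0.64966522  0.08478671] [-3.12233754 -5.24752917  4.0457412 ]
pred nose,stop,edge [[279.7, 246.0], [279.5, 62.5], [279.5, 65.5], [279.2, -204.3]]
```

View pics/w5b.png

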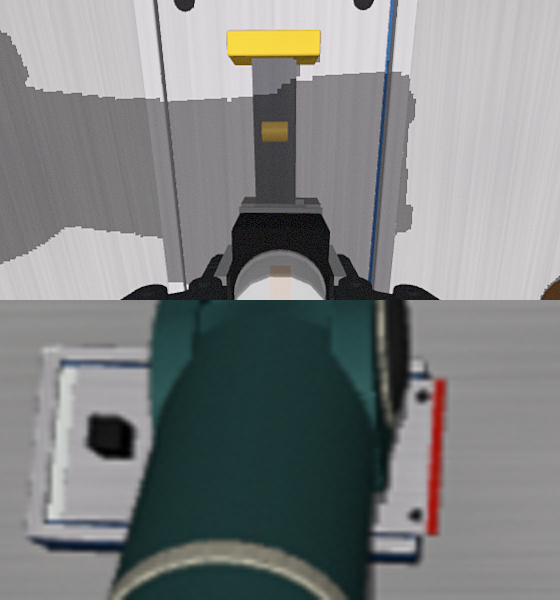

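The pump is engaged on the rail. The rail centre at column 275 is about 2 mm left of the pump's at 281, and the plate has not moved. I'll shift slightly and push on.

>>> {"api": "servo_tool", "payload": {
  "motion": [0, -1.5, 0, 0, 0, 0, -1, 4, 0, 0, 0, 0, 0, -1, 4, 0, 0, 0, 0, 0, -1, 4, 0, 0, 0, 0, 0, -1, 4, 0, 0, 0, 0, 0, -1, 4, 0, 0, 0, 0, 0, -1, 4, 0, 0, 0, 0, 0, -1, 0, 0, 0, 0, 0, 0, -1]
}}

```text
clock: 14.15
tcp_pos: [523.8, 137.9, 84.7]
tcp_rot: [-2.28, -2.161, -0.001]
force: [0.4, 0.8, 2.1]
opening: 39.3
```

>>> {"api": "servo_tool", "payload": {
  "motion": [2, 0, 0, 0, 0, 0, -1, 3, 0, 0, 0, 0, 0, -1, 3, 0, 0, 0, 0, 0, -1, 3, 0, 0, 0, 0, 0, -1, 3, 0, 0, 0, 0, 0, -1, 2, 0, 0, 0, 0, 0, -1, 0, 0, 0, 0, 0, 0, -1, 0, 0, 0, 0, 0, 0, -1]
}}

```text
clock: 14.95
tcp_pos: [524.7, 153.1, 84.7]
tcp_rot: [-2.281, -2.16, -0.0]
force: [0.3, -1.7, 3.6]
opening: 39.4
```

>>> {"api": "servo_tool", "payload": {
  "motion": [3, 0, 0, 0, 0, 0, -1, 3, 0, 0, 0, 0, 0, -1, 3, 0, 0, 0, 0, 0, -1, 3, 0, 0, 0, 0, 0, -1, 3, 0, 0, 0, 0, 0, -1, 3, 0, 0, 0, 0, 0, -1, 0, 0, 0, 0, 0, 0, -1, 0, 0, 0, 0, 0, 0, -1]
}}

```text
clock: 15.75
tcp_pos: [525.7, 171.8, 84.8]
tcp_rot: [-2.28, -2.161, -0.001]
force: [-0.9, 1.8, 3.8]
opening: 39.6
```

>>> {"api": "servo_tool", "payload": {
  "motion": [2, 0, 0, 0, 0, 0, -1, 2, 0, 0, 0, 0, 0, -1, 2, 0, 0, 0, 0, 0, -1, 2, 0, 0, 0, 0, 0, -1, 2, 0, 0, 0, 0, 0, -1, 2, 0, 0, 0, 0, 0, -1, 0, 0, 0, 0, 0, 0, -1, 0, 0, 0, 0, 0, 0, -1]
}}

```text
clock: 16.55
tcp_pos: [526.4, 181.4, 84.7]
tcp_rot: [2.282, 2.158, -0.002]
force: [-0.7, -10.4, 7.3]
opening: 39.6
```

Run:
```python
from h import *
s=bot.state();print(s["tcp_pos"],s["wrist_torque"],s["force"])
C=cam("wrist",s);im=imaging.grab_frame("wrist");cv2.imwrite("pics/w6.png",im)
t=imaging.grab_frame("top"); cv2.imwrite("pics/t6.png",t)
hsv=cv2.cvtColor(im,cv2.COLOR_BGR2HSV); y=(abs(hsv[...,0].astype(int)-26)<6)&(hsv[...,1]>150)
n,l,st,ce=cv2.connectedComponentsWithStats(y.astype(np.uint8))
for i in range(1,n):
    if st[i,4]>30: print(st[i],ce[i]); yb=st[i,1]+st[i,3]; print("stop face low at z80..", onz(C,(ce[i][0],yb),86).round(1))
Ct=cam("top");h2=cv2.cvtColor(t,cv2.COLOR_BGR2HSV); m=((h2[...,0]<8)|(h2[...,0]>172))&(h2[...,1]>120)&(h2[...,2]>80); m[:,:235]=0;m[:,290:]=0;m[:195]=0;m[260:]=0
ys,xs=np.where(m); print("edge",xs.min(),xs.max(),ys.min(),ys.max(),onz(Ct,np.c_[xs,ys],70).mean(0),"was [517.9 51.4]")
```

```text
[526.40521438 181.38516272  84.73484207] [-1.96935944  0.12262412  0.032841  ] [ -0.67810735 -10.38819501   7.28832134]
[ 237  179   82   26 1956] [277.15848671 191.55879346]
stop face low at z80.. [[526.7 211.5  86. ]]
edge 256 259 205 243 [519.54977852  55.92607708  70.        ] was [517.9 51.4]
```

>>> {"api": "servo_tool", "payload": {
  "motion": [2, 0, 0, 0, 0, 0, -1, 2, 0, 0, 0, 0, 0, -1, 2, 0, 0, 0, 0, 0, -1, 2, 0, 0, 0, 0, 0, -1, 1, 0, 0, 0, 0, 0, -1, 0, 0, 0, 0, 0, 0, -1, 0, 0, 0, 0, 0, 0, -1, 0, 0, 0, 0, 0, 0, -1]
}}

```text
clock: 17.45
tcp_pos: [526.9, 190.2, 84.8]
tcp_rot: [2.282, 2.158, -0.002]
force: [-0.2, -11.0, 8.0]
opening: 39.3
```

>>> {"api": "servo_tool", "payload": {
  "motion": [0.5, 0, 0, 0, 0, 0, -1, 0, 0, 0, 0, 0, 0, -1, 0.5, 0, 0, 0, 0, 0, -1, 0, 0, 0, 0, 0, 0, -1, 0.5, 0, 0, 0, 0, 0, -1, 0, 0, 0, 0, 0, 0, -1, 0, 0, 0, 0, 0, 0, -1, 0, 0, 0, 0, 0, 0, -1]
}}

```text
clock: 18.25
tcp_pos: [527.0, 191.3, 84.7]
tcp_rot: [2.282, 2.157, -0.003]
force: [-0.4, -13.1, 8.6]
opening: 39.4
```

>>> {"api": "servo_tool", "payload": {
  "motion": [0.5, 0, 0, 0, 0, 0, -1, 0.5, 0, 0, 0, 0, 0, -1, 0.5, 0, 0, 0, 0, 0, -1, 0.5, 0, 0, 0, 0, 0, -1, 0, 0, 0, 0, 0, 0, -1, 0, 0, 0, 0, 0, 0, -1, 0, 0, 0, 0, 0, 0, -1, 0, 0, 0, 0, 0, 0, -1]
}}

```text
clock: 19.05
tcp_pos: [527.0, 191.4, 84.8]
tcp_rot: [2.283, 2.155, -0.005]
force: [-3.6, -23.5, 15.0]
opening: 39.3
```

Run:
```python
from h import *
s=bot.state();print(s["tcp_pos"],s["wrist_torque"],s["force"])
C=cam("wrist",s);im=imaging.grab_frame("wrist");cv2.imwrite("pics/w7.png",im)
t=imaging.grab_frame("top"); cv2.imwrite("pics/t7.png",t)
Ct=cam("top");h2=cv2.cvtColor(t,cv2.COLOR_BGR2HSV); m=((h2[...,0]<8)|(h2[...,0]>172))&(h2[...,1]>120)&(h2[...,2]>80); m[:,:235]=0;m[:,290:]=0;m[:195]=0;m[260:]=0
ys,xs=np.where(m); print("edge",xs.min(),xs.max(),ys.min(),ys.max(),onz(Ct,np.c_[xs,ys],70).mean(0),"was [517.9 51.4]")
a=cv2.resize(t[185:260,150:290],(560,300),interpolation=cv2.INTER_CUBIC); cv2.imwrite("pics/w7b.png",np.vstack([im[:300],a]))
```

```text
[527.02341456 191.42337652  84.77448357] [-4.87835494  0.88241404  0.23136229] [ -3.63834318 -23.46978787  14.97373659]
edge 252 256 205 243 [516.99224033  65.53038213  70.        ] was [517.9 51.4]
```

View pics/w7b.png

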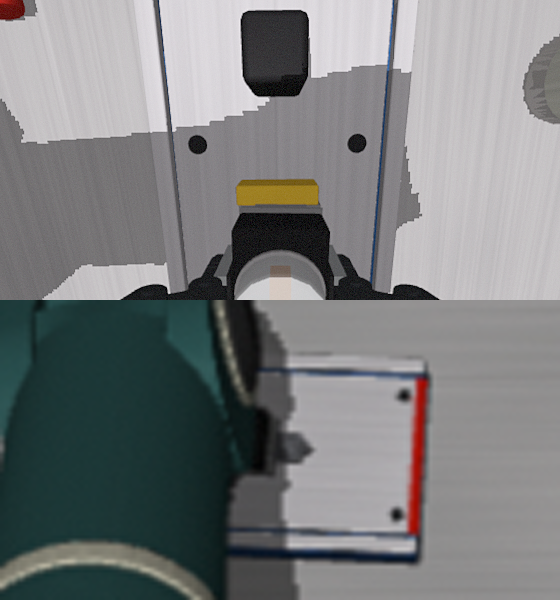

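The pump's end is against the yellow stop and the plate is against the bed's end stop, with the push at 23 N. The post is at around (275,50) in the crop. Now relieve, release, rise and go to the post.

>>> {"api": "servo_tool", "payload": {
  "motion": [-0.7, 0, -0.4, 0, 0, 0, -1, 0, 0, 0, 0, 0, 0, -1, 0, 0, 0, 0, 0, 0, 1, 0, 0, 0, 0, 0, 0, 1, 0, 0, 0, 0, 0, 0, 1, 0, 0, 0, 0, 0, 0, 1, 0, 0, -10, 0, 0, 0, 1, 0, 0, -30, 0, 0, 0, 1]
}}

```text
clock: 19.95
tcp_pos: [525.7, 194.3, 124.2]
tcp_rot: [-2.28, -2.16, 0.006]
force: [0.5, 0.3, -0.4]
opening: 85.1
```

>>> {"api": "servo_tool", "payload": {
  "motion": [0, 0, -40, 0, 0, 0, 1, 0, 0, -35, 0, 0, 0, 1, 0, 0, 0, 0, 0, 0, 1, 0, 0, 0, 0, 0, 0, 1, 0, 0, 0, 0, 0, 0, 1, 0, 0, 0, 0, 0, 0, 1, 0, 0, 0, 0, 0, 0, 1, 0, 0, 0, 0, 0, 0, 1]
}}

```text
clock: 20.75
tcp_pos: [526.8, 194.6, 199.7]
tcp_rot: [-2.281, -2.16, 0.001]
force: [0.7, 0.6, -0.8]
opening: 85.4
```

Run:
```python
from h import *
s=bot.state();print(s["tcp_pos"],s["tcp_rot"],s["force"])
C=cam("wrist",s);im=imaging.grab_frame("wrist");cv2.imwrite("pics/w8.png",im)
t=imaging.grab_frame("top"); cv2.imwrite("pics/t8.png",t)
u=np.array([-.055,-.9985]);e=np.array([520.9,59.5])
P=lambda x,z,y=0: [*(e-u*(130-x)+np.array([.9985,-.055])*y),z]
print("pred post top, stop, dome",proj(C,[P(-95,115),P(-31.5,86),P(0,138)]).round(1).tolist())
plan((533.3,284.2,155),-3.15,4)
a=cv2.resize(t[185:260,150:290],(560,300),interpolation=cv2.INTER_CUBIC); cv2.imwrite("pics/w8b.png",np.vstack([im[:300],a]))
```

```text
[526.78696618 194.58578037 199.65086606] [-2.28108637e+00 -2.16011628e+00  1.36285736e-03] [ 0.7087913   0.61041619 -0.78171206]
pred post top, stop, dome [[282.0, 96.8], [281.7, 177.3], [282.1, 230.5]]
[22.5, 0.4, 11.2, -0.01, 0.01, 0.01]
[22.4, 0.4, 11.2, -0.0, 0.0, 0.01]
[22.5, 0.4, 11.2, -0.01, 0.01, 0.01]
[22.4, 0.4, 11.2, -0.0, 0.0, 0.0]
end [533.3 284.2 155. ]
```

View pics/w8b.png

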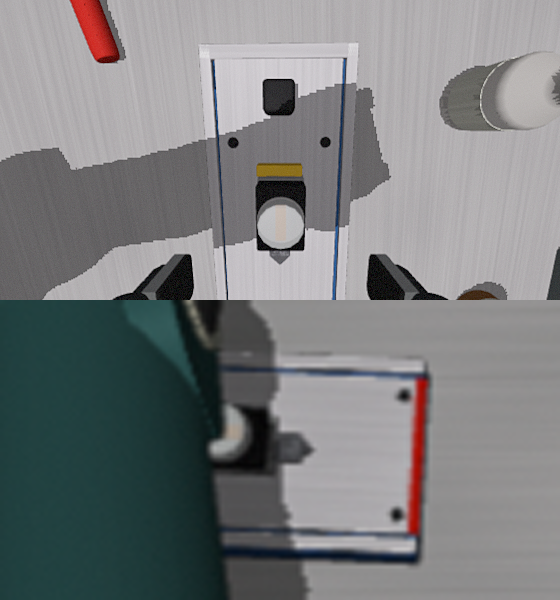

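The pump sits against the stop after release. The post's top is centred at about (279,95), within 2 mm of prediction. Moving to it.

>>> {"api": "servo_tool", "payload": {
  "motion": [22.5, 0, 11, 0, 0, 0, 1, 22.5, 0, 11, 0, 0, 0, 1, 22.5, 0, 11, 0, 0, 0, 1, 22.5, 0, 11, 0, 0, 0, 1, 0, 0, 0, 0, 0, 0, 1, 0, 0, 0, 0, 0, 0, 1, 0, 0, 0, 0, 0, 0, 1, 0, 0, 0, 0, 0, 0, 1]
}}

```text
clock: 21.65
tcp_pos: [532.1, 283.9, 156.5]
tcp_rot: [2.282, 2.159, 0.001]
force: [-0.1, -0.1, -0.1]
opening: 85.6
```

Run:
```python
from h import *
s=bot.state();print(s["tcp_pos"],s["force"])
plan((532,284.5,79),-3.15,4)
```

```text
[532.10005514 283.93886963 156.47709532] [-0.0925285  -0.11565823 -0.13970836]
[0.1, -0.0, 19.4, 0.01, -0.0, -0.01]
[0.1, -0.1, 19.4, 0.01, -0.0, -0.0]
[0.2, -0.0, 19.3, 0.0, -0.01, -0.01]
[0.1, -0.1, 19.4, 0.01, -0.0, -0.0]
end [532.  284.5  79. ]
```

>>> {"api": "servo_tool", "payload": {
  "motion": [0, 0, 20, 0, 0, 0, 0.2, 0, 0, 20, 0, 0, 0, 0.2, 0, 0, 20, 0, 0, 0, 0.2, 0, 0, 16, 0, 0, 0, 0.2, 0, 0, 0, 0, 0, 0, 0.2, 0, 0, 0, 0, 0, 0, 0.2, 0, 0, 0, 0, 0, 0, -1, 0, 0, 0, 0, 0, 0, -1],
  "grip_force": 80
}}

```text
clock: 22.45
tcp_pos: [531.6, 284.8, 81.0]
tcp_rot: [-2.28, -2.16, -0.0]
force: [-5.0, -5.4, 57.7]
opening: 23.6
```

>>> {"api": "servo_tool", "payload": {
  "motion": [0, 0, 0, 0, 0, 0, -1, 0, 0, 0, 0, 0, 0, -1, 0, 0, 0, 0, 0, 0, -1, 0, 0, 0, 0, 0, 0, -1, 0, 0, 0, 0, 0, 0, -1, 0, 0, 0, 0, 0, 0, -1, 0, 0, 0, 0, 0, 0, -1, 0, 0, 0, 0, 0, 0, -1]
}}

```text
clock: 23.25
tcp_pos: [531.7, 284.8, 81.2]
tcp_rot: [-2.28, -2.16, -0.001]
force: [-7.8, -2.1, 10.3]
opening: 23.0
```

>>> {"api": "servo_tool", "payload": {
  "motion": [-2, 0, 0, 0, 0, 0, -1, -5, 0, 0, 0, 0, 0, -1, -7, 0, 0, 0, 0, 0, -1, -8, 0, 0, 0, 0, 0, -1, -8, 0, 0, 0, 0, 0, -1, -7, 0, 0, 0, 0, 0, -1, -5, 0, 0, 0, 0, 0, -1, -2, 0, 0, 0, 0, 0, -1]
}}

```text
clock: 24.05
tcp_pos: [529.9, 241.7, 81.2]
tcp_rot: [-2.28, -2.161, -0.004]
force: [0.8, 7.2, 1.8]
opening: 23.2
```

>>> {"api": "servo_tool", "payload": {
  "motion": [-2, 0, 0.2, 0, 0, 0, -1, -5, 0, 0, 0, 0, 0, -1, -7, 0, 0, 0, 0, 0, -1, -8, 0, 0, 0, 0, 0, -1, -8, 0, 0, 0, 0, 0, -1, -7, 0, 0, 0, 0, 0, -1, -5, 0, 0, 0, 0, 0, -1, -2, 0, 0, 0, 0, 0, -1]
}}

```text
clock: 24.85
tcp_pos: [527.7, 198.1, 81.2]
tcp_rot: [-2.28, -2.161, -0.005]
force: [1.2, 8.9, 3.9]
opening: 23.2
```

>>> {"api": "servo_tool", "payload": {
  "motion": [-2, 0, 0.2, 0, 0, 0, -1, -5, 0, 0, 0, 0, 0, -1, -7, 0, 0, 0, 0, 0, -1, -7, 0, 0, 0, 0, 0, -1, -6, 0, 0, 0, 0, 0, -1, -4, 0, 0, 0, 0, 0, -1, -2, 0, 0, 0, 0, 0, -1, 0, 0, 0, 0, 0, 0, -1]
}}

```text
clock: 25.65
tcp_pos: [526.2, 165.3, 81.2]
tcp_rot: [-2.28, -2.161, -0.006]
force: [0.5, 8.0, 8.5]
opening: 22.8
```

```bash
cat > m.py <<'E'
from h import *
import sys
s=bot.state();print(s["tcp_pos"],s["tcp_rot"],s["force"],s["wrist_torque"])
u=np.array([-.055,-.9985])
for n in("top","scene"):
    im=imaging.grab_frame(n); cv2.imwrite(f"pics/{n}_{sys.argv[1]}.png",im); C=cam(n)
    h=cv2.cvtColor(im,cv2.COLOR_BGR2HSV); m=(((h[...,0]<8)|(h[...,0]>172))&(h[...,1]>120)&(h[...,2]>80)).astype(np.uint8)
    N,l,st,ce=cv2.connectedComponentsWithStats(m)
    for i in range(1,N):
        if st[i,4]>8:
            ys,xs=np.where(l==i); w=onz(C,np.c_[xs,ys],68); a=w[:,:2]@u; c=w.mean(0)
            if 400<c[0]<650 and -150<c[1]<50: print(n,st[i],c.round(1),"along u: mean %.1f max %.1f min %.1f"%(a.mean(),a.max(),a.min()))
E
python3 m.py a
python3 - <<'E'
from h import *
t=cv2.imread("pics/top_a.png");s=cv2.imread("pics/scene_a.png")
cv2.imwrite("pics/ab.png",np.vstack([cv2.resize(t[170:260,210:350],(700,450),interpolation=cv2.INTER_CUBIC)[:300],cv2.resize(s[190:290,200:375],(700,400),interpolation=cv2.INTER_CUBIC)[:300]]))
E
```

```text
[526.19583029 165.34127869  81.16760872] [-2.27991188 -2.16124817 -0.00567529] [0.4784196  8.03833384 8.49280085] [ 1.29890993  0.37703503 -0.14179771]
top [313 192   3   9  24] [ 596.5 -103.1   68. ] along u: mean 70.1 max 73.4 min 67.1
top [295 206   4  39  92] [513.4 -53.5  68. ] along u: mean 25.1 max 28.2 min 21.8
scene [248 207  20  26  75] [517.7 -55.8  68. ] along u: mean 27.2 max 31.5 min 23.8
```

View pics/ab.png

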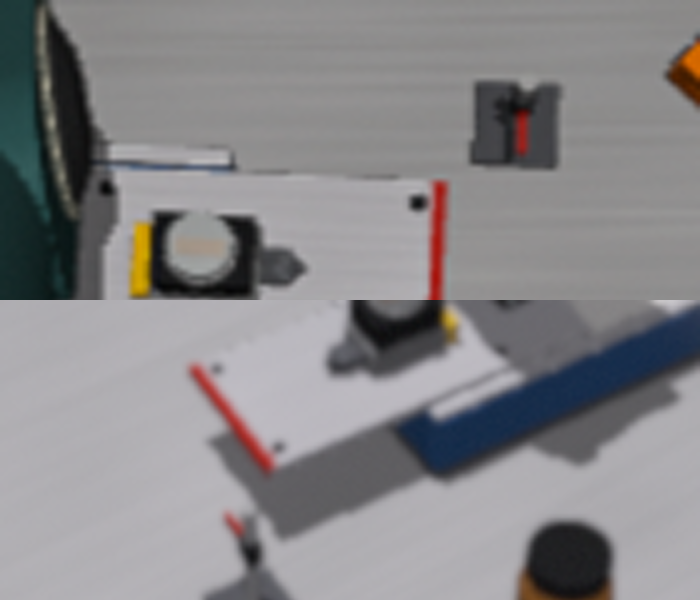

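The pump is against the yellow stop. The plate's red edge has roughly 41 mm to go to the pointer, which is seen edge-on at about (523,133) in the upper crop.

>>> {"api": "servo_tool", "payload": {
  "motion": [-2, 0, 0, 0, 0, 0, -1, -5, 0, 0, 0, 0, 0, -1, -6, 0, 0, 0, 0, 0, -1, -6, 0, 0, 0, 0, 0, -1, -6, 0, 0, 0, 0, 0, -1, -5, 0, 0, 0, 0, 0, -1, -2, 0, 0, 0, 0, 0, -1, 0, 0, 0, 0, 0, 0, -1]
}}

```text
clock: 26.55
tcp_pos: [524.7, 133.6, 81.3]
tcp_rot: [-2.28, -2.161, -0.007]
force: [1.7, 9.5, 9.2]
opening: 23.2
```

```bash
cat > m2.py <<'E'
from h import *
import sys
s=bot.state();print(s["clock"],s["tcp_pos"],s["tcp_rot"],s["force"].round(1),s["wrist_torque"].round(2))
u=np.array([-.055,-.9985]); C=cam("top")
im=imaging.grab_frame("top").astype(float); cv2.imwrite(f"pics/top_{sys.argv[1]}.png",im)
red=np.clip(im[...,2]-np.maximum(im[...,0],im[...,1]),0,None)
def comp(z,r0,r1,c0,c1,outer):
    out=[]
    for r in range(r0,r1):
        p=red[r,c0:c1]
        if p.max()<60: continue
        c=np.arange(c0,c1)
        if outer:
            k=p.argmax(); h=p.max()/2
            while p[k]>h: k+=1
            x=c0+k-1+(p[k-1]-h)/(p[k-1]-p[k])
        else: x=(p*c).sum()/p.sum()
        out.append((x,r))
    w=onz(C,out,z); return w
pt=comp(68,190,203,308,325,False); ed=comp(70,204,250,280,330,True)
fit=np.polyfit(ed[:,0],ed[:,1],1); print("edge slope",fit[0]); d=np.array([1,fit[0]])/np.hypot(1,fit[0]); n=np.array([d[1],-d[0]])
print("pointer",pt[:,:2].round(1).tolist()); print("edge mid",ed.mean(0).round(1), "x range",ed[:,0].min(),ed[:,0].max())
q=pt[:,:2]; print("remaining by edge line",((q-[0,fit[1]])@n).round(1)," by u",((q@u)-(ed[:,:2]@u).mean()).round(1))
E
python3 m2.py b
```

```text
26.55 [524.69650833 133.62562384  81.30657517] [-2.27992183 -2.16130654 -0.00650805] [1.7 9.5 9.2] [ 1.9   0.28 -0.16]
edge slope -0.05445917652055784
pointer [[608.6, -103.8], [605.7, -103.4], [602.8, -103.5], [599.9, -103.4], [597.0, -103.2], [594.1, -103.2], [591.2, -103.0], [588.3, -102.8], [585.4, -102.8]]
edge mid [511.3 -88.7  70. ] x range 458.15656115794354 564.956635768841
remaining by edge line [ 9.8  9.6  9.8  9.8  9.9 10.  10.   9.9 10. ]  by u [ 9.8  9.5  9.8  9.8  9.8  9.9  9.9  9.9 10. ][ WARN:0@1.628] global loadsave.cpp:1063 imwrite_ Unsupported depth image for selected encoder is fallbacked to CV_8U.
```

>>> {"api": "servo_tool", "payload": {
  "motion": [-1, 0, 0.2, 0, 0, 0, -1, -2, 0, 0, 0, 0, 0, -1, -3, 0, 0, 0, 0, 0, -1, -2, 0, 0, 0, 0, 0, -1, -2, 0, 0, 0, 0, 0, -1, 0, 0, 0, 0, 0, 0, -1, 0, 0, 0, 0, 0, 0, -1, 0, 0, 0, 0, 0, 0, -1]
}}

```text
clock: 27.4
tcp_pos: [524.4, 124.3, 81.4]
tcp_rot: [-2.279, -2.162, -0.008]
force: [0.3, 12.3, 14.3]
opening: 23.1
```

```bash
python3 m2.py c 2>/dev/null
python3 - <<'E'
from h import *
s=imaging.grab_frame("scene");w=imaging.grab_frame("wrist");t=cv2.imread("pics/top_c.png")
cv2.imwrite("pics/fin.png",np.vstack([np.hstack([cv2.resize(t[170:260,220:340],(400,300),interpolation=cv2.INTER_CUBIC),cv2.resize(s[180:285,220:360],(400,300),interpolation=cv2.INTER_CUBIC)]),np.hstack([cv2.resize(w,(400,300)),cv2.resize(s,(400,300))])]))
E
```

```text
27.4 [524.42364736 124.33780543  81.36195386] [-2.27924478 -2.1619804  -0.0077938 ] [ 0.3 12.3 14.3] [ 2.58  0.43 -0.2 ]
edge slope -0.0542978787841338
pointer [[608.6, -103.9], [605.7, -103.6], [602.8, -103.5], [599.9, -103.1], [597.0, -103.2], [594.1, -103.2], [591.2, -103.1], [588.3, -103.0], [585.4, -102.8]]
edge mid [511.2 -97.9  70. ] x range 458.10259183148946 564.8964374999032
remaining by edge line [0.7 0.6 0.7 0.5 0.7 0.9 0.9 0.9 0.9]  by u [0.7 0.6 0.6 0.4 0.6 0.8 0.9 0.9 0.8]
```

View pics/fin.png

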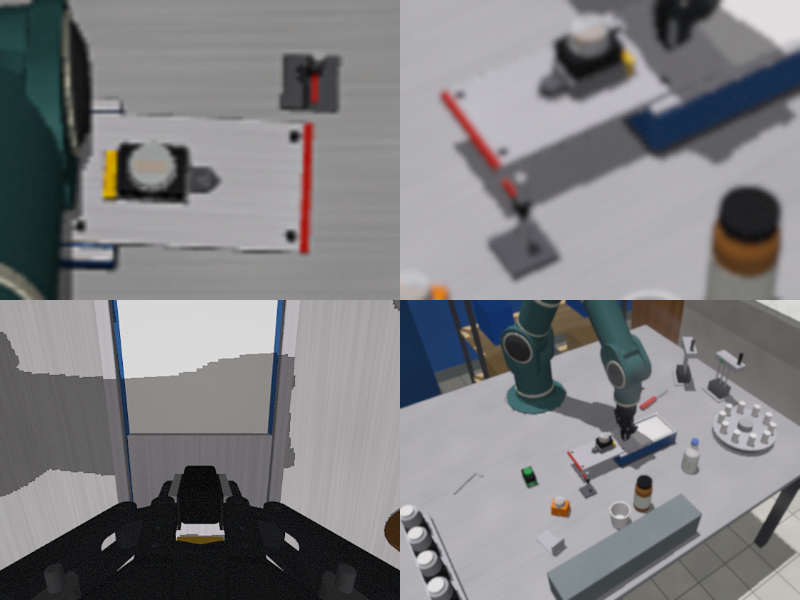

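Run:
```python
from h import *
s=bot.state();r=R.from_rotvec(s["tcp_rot"]); print(s["clock"],r.apply([0,0,1]).round(4), r.apply([1,0,0]).round(4), r.apply([0,1,0]).round(4),s["tcp_pos"],s["force"])
```

```text
27.55 [ 0.0035  0.0035 -1.    ] [0.0528 0.9986 0.0036] [ 0.9986 -0.0528  0.0033] [524.39873725 124.34521024  81.34406187] [ 0.76609691 12.02548392 13.8406219 ]
```

>>> {"api": "servo_tool", "payload": {
  "motion": [-0.4, 0, 0, 0, -0.15, 0, -1, -0.4, 0, 0, 0, -0.15, 0, -1, 0, 0, 0, 0, 0, 0, -1, 0, 0, 0, 0, 0, 0, -1, 0, 0, 0, 0, 0, 0, -1, 0, 0, 0, 0, 0, 0, -1, 0, 0, 0, 0, 0, 0, -1, 0, 0, 0, 0, 0, 0, -1]
}}

```text
clock: 28.35
tcp_pos: [524.3, 123.5, 81.2]
tcp_rot: [2.277, 2.16, 0.002]
force: [1.3, 11.8, 10.0]
opening: 22.8
```

```bash
python3 m2.py d 2>/dev/null
python3 - <<'E'
from h import *
s=bot.state();r=R.from_rotvec(s["tcp_rot"]); print(r.apply([1,0,0]).round(4), r.apply([0,1,0]).round(4))
E
```

```text
28.35 [524.29895734 123.54337054  81.20582897] [2.27676590e+00 2.15965867e+00 1.57373692e-03] [ 1.3 11.8 10. ] [ 2.84  0.25 -0.14]
edge slope -0.0526776241145432
pointer [[608.6, -104.1], [605.7, -103.7], [602.8, -103.3], [599.9, -103.6], [597.0, -103.0], [594.1, -103.1], [591.2, -103.1], [588.3, -102.9], [585.4, -102.6]]
edge mid [511.2 -98.7  70. ] x range 458.09627859998636 564.8899982283773
remaining by edge line [ 0.3 -0.  -0.3  0.2 -0.2  0.   0.2  0.1 -0. ]  by u [ 0.  -0.3 -0.5 -0.1 -0.4 -0.2  0.  -0.1 -0.2]
[ 0.0528  0.9986 -0.0017] [ 0.9986 -0.0528  0.0031]
```

>>> {"api": "servo_tool", "payload": {
  "motion": [0, 0, 0.2, 0, 0, 0, -1, 0, 0, 0, 0, 0, 0, -1, 0, 0, 0, 0, 0, 0, -1, 0, 0, 0, 0, 0, 0, -1, 0, 0, 0, 0, 0, 0, -1, 0, 0, 0, 0, 0, 0, -1, 0, 0, 0, 0, 0, 0, -1, 0, 0, 0, 0, 0, 0, -1]
}}

```text
clock: 29.2
tcp_pos: [524.3, 123.6, 81.2]
tcp_rot: [2.277, 2.16, 0.002]
force: [-0.8, 12.2, 14.3]
opening: 23.0
```

```bash
python3 m2.py e 2>/dev/null
python3 - <<'E'
from h import *
s=bot.state();r=R.from_rotvec(s["tcp_rot"]); print(r.apply([1,0,0]).round(4), r.apply([0,1,0]).round(4))
E
```

```text
29.2 [524.31494126 123.5745808   81.1623626 ] [2.27682368e+00 2.15970086e+00 1.76059812e-03] [-0.8 12.2 14.3] [ 2.75  0.57 -0.13]
edge slope -0.05301775888020139
pointer [[608.6, -103.9], [605.7, -103.6], [602.8, -103.4], [599.9, -103.1], [597.0, -103.1], [594.1, -103.2], [591.2, -103.0], [588.3, -103.0], [585.4, -103.1]]
edge mid [511.2 -98.7  70. ] x range 458.0968200350196 564.8895468498467
remaining by edge line [ 0.1 -0.1 -0.1 -0.3 -0.1  0.1  0.1  0.2  0.5]  by u [-0.1 -0.3 -0.3 -0.5 -0.3 -0.1 -0.1  0.1  0.3]
[ 0.0528  0.9986 -0.0015] [ 0.9986 -0.0528  0.0032]
```

```bash
python3 -c "
from h import *
print(job.close_job())"
```

```text
the job is handed in; nothing more can be done
None
```

The job is done and handed in at about 29 s; no verdict was reported.

**What I did:** I set the domed pump down on the bare outer end and slid it along the rail to the yellow stop. A final push of 23 N with the plate against the bed's end stop made sure the latch was passed. I then gripped the post and slid the plate out to the pointer, and the arm is still holding it down there.

**Last checks:**
- **Edge position:** in the top view the red edge is level with the pointer to within about 0.5 mm.
- **Hold-down and flatness:** the wrist reads 14 N downward, above the 2.5–11 N needed. The last 0.2 mm of push raised the force by 4 N with almost no drop in height, so the plate looks flat on the bed.
- **Pump and other objects:** in the last pictures the pump was still against the yellow stop. None of the other things I could see in them had been moved.

**What did not go cleanly, or was not checked:**
- The tool leaned about 0.2° late in the slide, and I corrected it with a small counter-turn. The tool angle alone cannot prove the plate is flat, because the post can pivot between the pads.
- The latch itself cannot be seen. That it has caught is judged from the push and the pump's position at the stop.
- The wrist force briefly read 58 N when the fingers closed on the post. That is under the 120 N wrist limit, but I did not check what was carrying it.

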